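# Put the doming set away in the bench caddy

### The arm

A 6-joint arm with a two-finger parallel gripper is mounted at the origin on the work surface. World frame = base frame: x ahead of the robot, y to its left, z up, the work surface at z = 0. Lengths are in mm, angles in rad, forces in N, time in s.
With the tool pointing down it reaches from about 275 to 750 mm from the base axis. Payload 10.2 kg.
Tool frame: the origin (TCP) lies on the centre line of the jaws, within the pads' length; the fingertips stand 14 mm ahead of it and the grasp point (between the pads) lies 5 mm behind it; z points along the fingers, y is the direction in which the jaws open and shut (so a half turn about z gives the same grasp; the last joint's range is limited). The gripper opens to 88 mm and grips with 3 to 60 N. Pads are 18 mm wide; open, the fingers measure 123 mm over their backs; the gripper's body (75 mm by 187 mm) begins 45 mm behind the grasp point.
Start: joints at [-1.37, 0.313, 1.498, -0, 1.331, -0.223], TCP at [215.883, -478.567, 252.72] pointing down, gripper open.
Joint ranges: [-2.94, 2.94], [-0.97, 2.17], [0.19, 2.56], [-1.23, 4.37], [0.02, 3.11], [-2.88, 2.88]. Speed limits (rad/s): [2.39, 2.39, 3.01, 3.14, 3.14, 3.14].

### API

Orientations are given as [roll, pitch, yaw] about the fixed x, y, z axes, in that order (R = Rz(yaw) Ry(pitch) Rx(roll)).
In Python, from plant import bot, vision, close_job gives the robot as it stands. The module is installed in compiled form; this text tells all that it offers.
- The arm moves only by the tool jog_arm, never from a script. Its argument "targets" is a list of rows, each an object of numbers: "jaw": the opening, from 0 (shut) to 1 (fully open); "x", "y", "z": the shift along the tool's x, y, z in m; "roll": the turn about the tool's z in rad. A call has exactly 5 rows; each row shifts and turns the commanded pose from where the row before left it, along the tool's axes as they then stand; what a row does not reach is not made up. A row lasts 1/8 s, in which the tool goes at most 62.5 mm and 10.7 degrees, less where a joint would pass 70% of its speed; a pose out of reach is approached as far as the arm can. A call is refused whole if a number of a shift passes 0.0625 or a number of a turn 0.188, either way. A call with a gripper value outside its range is refused whole. The fingers move at their own pace and stop on an object; "force" is the grip in N (left out, the last holds). Time passes only in rows, so rows that do not move let the fingers close, or fill a call up. It gives the time, the measured TCP pose, the force and the opening at its end, in the units of the state.
- bot.read_state(): the state, without advancing time (a new reading comes with each control period).
- vision.camera(name): name is "scene" or "top"; returns a dict with "color" (384x512x3 uint8, red, green, blue), "z_map" (384x512 float32, mm along the optical axis (not along the pixel's ray), 0 where there is no reading), "fx", "fy", "cx", "cy" (pixels), "R" (3x3) and "t" (3): a world point X has camera coordinates R X + t. Camera axes: x right, y down, z forward; pixel columns grow to the right and rows downward; lengths in mm; the calibration is good to about 2 mm. A picture is of the moment at which its call begins.
- close_job(): hands the job in, once; it reports no verdict.
The state is a dict: "clock": time; "joints": joint angles; "joint_vel": joint speeds; "joint_efforts": joint torques, N m; "position": TCP position; "eef_rot": TCP orientation; "ft_force": force on the tool from outside, world axes, zero at the start; "wrist_torque": the same for the moment, N m; "opening": opening from 0.0 (shut) to 1.0 (fully open).
Only numpy, scipy, OpenCV 4.12 (cv2) and the standard library are available. Lean on these libraries where they do the work, as an engineer would, in place of code of your own. Each camera call takes 0.05 s, during which the arm holds its last target. There are 200 camera calls.

### The job

Put the jeweller's doming set into the wooden caddy: the block with the round hollows flat in the square tray with its hollows up, the open brass ring flat in the round dish, and both ball-ended punches in the notched rest, each lying across both rails in a notch of its own. Leave the grooved block, the flat-ended punch and the solid brass disc where they lie.

Things in the scene. Friction and masses are not known exactly. Their poses are not given: they have to be found in the camera images.
- doming_block: Steel doming block, 40 x 40 mm in plan and 36 mm high, with round hollows (one large, 20 mm across and 8 mm deep, and three small) in its top. About 0.4 kg. Origin: centre of the underside; x and y along its sides, z up.
- large_ball_punch: Larger ball-ended steel punch: shank 16 x 16 mm and 80 mm long, then a thin neck 10 mm long and a round ball 16 mm across; 106 mm over all. Origin: centre of the underside of the square shank; own x runs along the shank towards the head, z up. It lies flat on the bench and weighs under 0.25 kg. Grip it across the shank (along its y), at the origin.
- small_ball_punch: Smaller ball-ended steel punch: shank 13 x 13 mm and 80 mm long, then a thin neck 10 mm long and a round ball 13 mm across; 103 mm over all. Origin: centre of the underside of the square shank; own x runs along the shank towards the head, z up. It lies flat on the bench and weighs under 0.25 kg. Grip it across the shank (along its y), at the origin.
- ring_blank: Brass ring blank: an open ring 38 mm outside, 27 mm hole, 14 mm high, lying flat. Origin: centre of the underside, z up.
- grooved_block: Look-alike, to be left: steel block of the same 40 x 40 x 36 mm, with straight parallel grooves in its top instead of round hollows. Origin: centre of the underside.
- flat_punch: Look-alike, to be left: steel punch with the same 16 x 16 x 80 mm shank but a flat square-cornered blade, 30 mm wide, instead of a ball at its end. Origin: centre of the underside of the shank, x towards the blade.
- solid_blank: Look-alike, to be left: solid brass disc 38 mm across and 14 mm high, without a hole. Origin: centre of the underside.
- square_tray: Square, dark wooden tray, 88 x 88 mm outside, 78 x 78 mm inside, walls 18 mm high above the origin, inner floor 5 mm above the origin. Fixed in any order beside the two other inserts (96 mm pitch) in a wooden caddy, 112 x 304 mm, rim 20 mm above the bench; origin 6 mm above the bench. Origin: centre of its underside; x and y along its sides, z up.
- round_dish: Round white ceramic dish, 92 mm outside, 84 mm inside, wall 11 mm high above the origin, inner floor 4 mm above the origin. Fixed in any order beside the two other inserts (96 mm pitch) in a wooden caddy, 112 x 304 mm, rim 20 mm above the bench; origin 6 mm above the bench. Origin: centre of its underside, z up.
- punch_rest: Light wood rest, 88 x 92 mm: base 5 mm thick, two rails 8 mm thick at x = -25 and +25 mm (42 mm free between). Each has notches at y = -22 and +22 mm, 34 mm wide, floors 22 mm and teeth 36 mm above the origin. A punch lies along x, bridging both rails in the notches of one y, shank middle about at x = 0. Fixed in the caddy too. Origin: centre of underside, 6 mm above the bench.
Mind the look-alikes: they are no part of the job. Leave any red or turquoise look-alike of the small_ball_punch alone.

How it is judged:
By the outcome, as a careful person would: the job done as asked, in the order asked, and still so for the second after the job is handed in, with the robot touching nothing.
It also fails if it takes over 96 s, if anything falls off the work surface, if the arm or the gripper's body presses on something with over 40 N, if the wrist force passes 120 N, or if a joint passes its speed limit or range.

## Working session

There is one attempt and no reset: what is moved stays moved. The work goes in short steps, Python scripts to look and compute and a tool call to move; the robot and the scene stay as the last step left them, time stands still between calls to the robot, and variables do not carry over. Pictures are saved under pics/ and viewed, about 12 in all and at most 16, crops included, and the job is handed in when it is done.

Besides the shell and the picture viewer there is one more tool, called after "Request:" as a command line: name --argument value ..., lists and objects as JSON in quotes. jog_arm: Moves the arm, as the interface text tells. Its arguments: {"type":"object","properties":{"targets":{"type":"array"},"force":{"type":"number"}},"required":["targets"]}

```bash
mkdir -p pics; cat > h.py <<'E'
import numpy as np, cv2
from plant import bot, vision
def grab(name, fn=None):
    c=vision.camera(name)
    if fn: cv2.imwrite('pics/'+fn, c['color'][:,:,::-1])
    return c
def pts(c):
    z=c['z_map'].astype(float); v,u=np.mgrid[:z.shape[0],:z.shape[1]]
    P=np.stack([(u-c['cx'])/c['fx']*z,(v-c['cy'])/c['fy']*z,z],-1)
    return (P-c['t'])@c['R']   # R^T(P-t)
def ray(c,u,v,h):
    R=np.array(c['R']);o=-R.T@c['t'];d=R.T@np.array([(u-c['cx'])/c['fx'],(v-c['cy'])/c['fy'],1]);return o+d*(h-o[2])/d[2]
E
python3 - <<'E'
from h import *
for n in('scene','top'):
    c=grab(n,n+'0.png'); np.savez(n+'0.npz',**c); print(n,c['fx'],c['cx'],c['cy'],np.round(c['R'],3).tolist(),c['t'],(c['z_map']==0).mean())
print(bot.read_state())
E
```

```text
scene 462.82563122628085 254.58403285254036 190.258156324326 [[-0.767, 0.642, 0.0], [0.499, 0.596, -0.629], [-0.404, -0.482, -0.777]] [ 361.67026271 -207.93370309 1382.40308677] 0.0037638346354166665
top 402.1084822118776 249.62451597104683 187.08449310220445 [[-0.018, -0.999, -0.031], [-0.992, 0.021, -0.124], [0.125, 0.029, -0.992]] [  24.45782979  474.23460101 1237.46542166] 0.003957112630208333
{'clock': 0.1, 'joints': array([-1.37038466e+00,  3.13400158e-01,  1.49830538e+00,  3.37636596e-06,
        1.33099893e+00, -2.23401983e-01]), 'joint_vel': array([-6.74484702e-04, -1.31004004e-03, -1.36966985e-03,  1.72276495e-03,
        6.07028075e-06,  3.03454605e-05]), 'joint_efforts': array([ 3.75411735e-03, -4.02812648e+01, -2.52642864e+01,  6.95838919e-02,
        3.42750410e-02, -6.30696536e-05]), 'position': array([ 215.85176242, -478.37109334,  252.23614053]), 'eef_rot': array([-3.14050920e+00, -2.49517417e-04,  4.23812709e-01]), 'ft_force': array([ 0.01409565, -0.13392582,  0.84212703]), 'wrist_torque': array([-0.04641033,  0.02467355,  0.01027711]), 'opening': 1.0043992914984066}
```

View pics/top0.png

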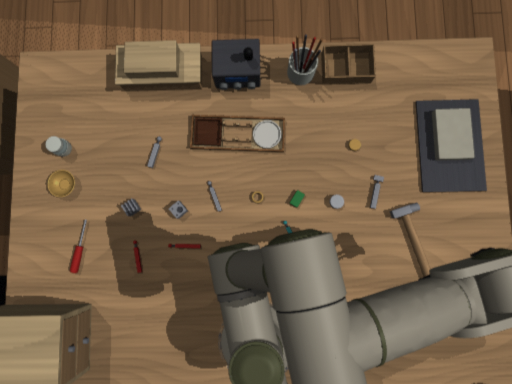

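View pics/scene0.png

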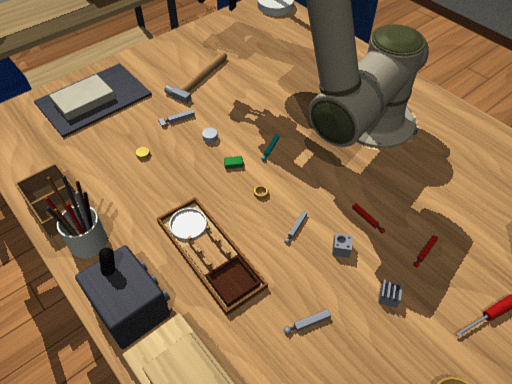

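```bash
python3 - <<'E'
from h import *
s=dict(np.load('scene0.npz')); t=dict(np.load('top0.npz'))
def crop(c,u,v,r=26): return cv2.resize(c['color'][max(v-r,0):v+r,max(u-r,0):u+r,::-1],(260,260),interpolation=cv2.INTER_CUBIC)
T=[crop(t,154,152),crop(t,214,196),crop(t,376,191)]
S=[crop(s,308,323),crop(s,297,227),crop(s,177,118)]
cv2.imwrite('pics/c1.png',np.vstack([np.hstack(T),np.hstack(S)]))
for n,c in(('top',t),('scene',s)):
    P=pts(c); X,Y,Z=P[...,0],P[...,1],P[...,2]; print(n,'bench z',np.median(Z[(X>300)&(X<500)&(abs(Y)<200)]))
    m=((Z>5)&(Z<60)&(X>250)&(X<620)&(abs(Y)<420)).astype(np.uint8)
    k,l,st,ce=cv2.connectedComponentsWithStats(m)
    for i in range(1,k):
        if st[i,4]<40: continue
        q=P[l==i]; h=np.percentile(q[:,2],90); (cx,cy),(w,hh),a=cv2.minAreaRect(q[:,:2].astype(np.float32))
        b=cv2.boxPoints(((cx,cy),(w,hh),a)); e=max((b[1]-b[0],b[2]-b[1]),key=np.linalg.norm)
        print(ce[i].round(),st[i,4],'xy',round(cx),round(cy),'size',round(w),round(hh),'long yaw',round(float(np.arctan2(e[1],e[0])),2),'h',round(h),c['color'][l==i].mean(0).round())
E
```

```text
top bench z 1.0387240651621639
[354. 145.] 103 xy 604 -323 size 38 31 long yaw 1.55 h 17 [152. 120.  68.]
[242. 147.] 598 xy 612 58 size 307 31 long yaw 1.52 h 22 [105.  85.  64.]
[153. 156.] 136 xy 586 331 size 24 76 long yaw -0.31 h 19 [112. 112. 114.]
[376. 191.] 214 xy 453 -382 size 30 107 long yaw -0.26 h 18 [110. 108. 110.]
[214. 197.] 127 xy 452 130 size 102 18 long yaw 0.32 h 17 [111. 109. 110.]
[297. 199.] 153 xy 436 -133 size 30 50 long yaw -0.56 h 21 [ 50. 100.  56.]
[257. 197.] 57 xy 443 -7 size 32 35 long yaw -0.02 h 16 [132. 105.  62.]
[336. 202.] 156 xy 423 -256 size 42 42 long yaw 0.37 h 25 [141. 141. 143.]
[130. 208.] 213 xy 418 395 size 43 41 long yaw 0.58 h 38 [72. 71. 73.]
[178. 210.] 197 xy 411 247 size 48 43 long yaw 0.69 h 39 [ 99.  99. 101.]
[287. 227.] 46 xy 348 -99 size 40 13 long yaw 0.43 h 16 [41. 72. 69.]
[136. 251.] 83 xy 283 380 size 62 16 long yaw 0.12 h 16 [73. 24. 20.]
[185. 246.] 133 xy 294 226 size 105 13 long yaw 1.55 h 16 [77. 28. 23.]
scene bench z 1.115792613823285
[176. 117.] 235 xy 454 -387 size 34 106 long yaw -0.19 h 19 [123. 122. 125.]
[20
[... 179 characters left out ...]
3 38 long yaw -1.32 h 17 [204. 176.  84.]
[233. 162.] 205 xy 438 -133 size 35 52 long yaw -0.5 h 21 [ 43. 113.  54.]
[260. 192.] 114 xy 446 -7 size 41 34 long yaw 0.87 h 16 [147. 114.  53.]
[222. 237.] 978 xy 613 56 size 305 30 long yaw 1.51 h 23 [140. 109.  79.]
[368. 217.] 224 xy 295 227 size 102 15 long yaw 1.54 h 15 [87. 16. 14.]
[296. 226.] 201 xy 452 131 size 103 14 long yaw 0.36 h 16 [128. 128. 132.]
[342. 245.] 399 xy 401 237 size 65 40 long yaw 0.67 h 38 [105. 106. 110.]
[422. 256.] 134 xy 284 380 size 67 13 long yaw 0.18 h 16 [87. 17. 14.]
[390. 293.] 458 xy 419 395 size 44 41 long yaw 0.58 h 37 [83. 83. 87.]
[314. 319.] 306 xy 586 329 size 22 75 long yaw -0.4 h 18 [132. 133. 138.]
```

View pics/c1.png

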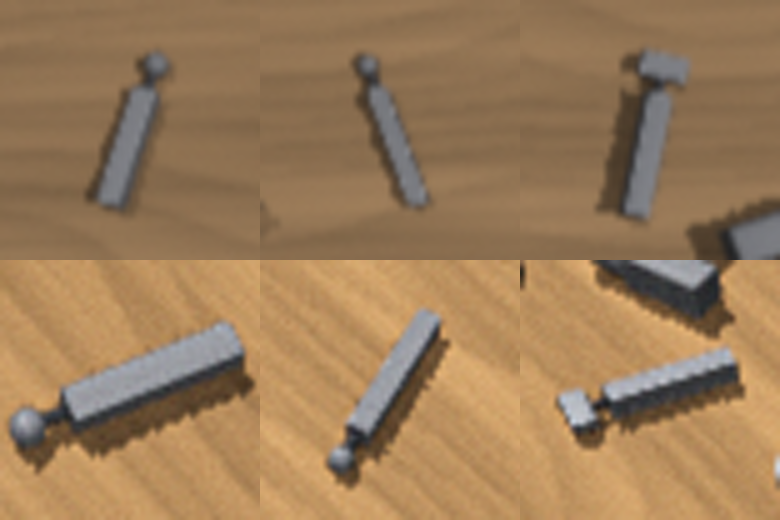

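```bash
cat >> h.py <<'E'
def rect(q):
    r=cv2.minAreaRect(q[:,:2].astype(np.float32)); b=cv2.boxPoints(r); e=max((b[1]-b[0],b[2]-b[1]),key=np.linalg.norm)
    return np.round(r[0],1),np.round(r[1],1),round(float(np.arctan2(e[1],e[0])),3)
E
python3 - <<'E'
from h import *
for n in('top','scene'):
    c=dict(np.load(n+'0.npz')); P=pts(c); X,Y,Z=P[...,0],P[...,1],P[...,2]; C=c['color'].astype(int)
    def at(x,y,r,lo,hi): return P[(np.hypot(X-x,Y-y)<r)&(Z>lo)&(Z<hi)]
    print(n)
    for nm,a in dict(block=(408,245,40,34,42),ring=(444,-7,35,12,20),small=(452,130,65,11,20),large=(592,331,68,14,22)).items():
        q=at(*a); print(nm,len(q),rect(q),q.mean(0).round(1))
    for nm,(sx,sy,L) in dict(small=(452,130,13),large=(592,331,16)).items():
        q=at(sx,sy,75,L-3,L+6); mu=q.mean(0); d=np.linalg.svd(q[:,:2]-mu[:2],full_matrices=False)[2][0]; d*=np.sign(d[0]); p=(q[:,:2]-mu[:2])@d; print(nm,'axis yaw',np.arctan2(d[1],d[0]).round(3),'ends along',p.min().round(1),p.max().round(1),'tail+40',(mu[:2]+d*(p.min()+40)).round(1),'head-63/66',(mu[:2]+d*(p.max()-50-L)).round(1))
    m=(abs(X-612)<80)&(abs(Y-57)<190)&(Z>14)&(Z<60); print('caddy rim',rect(P[m&(Z<30)]),'teeth',rect(P[m&(Z>36)&(abs(Y-57)<60)]) if (m&(Z>36)).sum()>5 else 0)
    w=(abs(X-612)<70)&(abs(Y+39)<70)&(C.min(-1)>130)&(C.max(-1)-C.min(-1)<40)&(Z>3); q=P[w]; print('dish',w.sum(),cv2.minEnclosingCircle(q[:,:2].astype(np.float32)),np.median(q[:,2]))
    w=(abs(X-612)<60)&(abs(Y-153)<60)&(Z>5)&(Z<16)&(C.sum(-1)<200); print('tray',w.sum(),rect(P[w]))
    t=P[(X>680)&(X<800)&(Y>-200)&(Y<350)&(Z>30)]; print('tall nearest x',np.percentile(t[:,0],1).round() if len(t) else None)
E
```

```text
top
block 107 (array([408.8, 244. ]), array([40.1, 39.7]), 0.674) [409.  244.5  37. ]
ring 36 (array([444.4,  -7.2]), array([31.9, 32.4]), -0.021) [444.1  -7.2  14.5]
small 89 (array([449.8, 130.6]), array([97.9, 12.9]), 0.35) [443.6 128.   13.9]
large 100 (array([598.1, 324. ]), array([ 17.8, 102.2]), -0.311) [589.9 327.   17.2]
small axis yaw 0.338 ends along -42.5 55.5 tail+40 [441.5 127.2] head-63/66 [436.7 125.6]
large axis yaw -0.316 ends along -43.8 60.3 tail+40 [587.6 327.6] head-63/66 [585.8 328.2]
caddy rim (array([644.8,  54. ]), array([305. , 101.9]), 1.545) teeth (array([654.3,  53.6]), array([90. , 58.7]), 1.498)
dish 482 ((649.7396240234375, -42.90167236328125), 45.19083023071289) 10.1819481585112
tray 371 (array([638.4, 153.3]), array([117.5,  69.9]), 1.51)
tall nearest x 680.0
scene
block 198 (array([408.6, 243.9]), array([41.9, 40. ]), 0.676) [409.2 245.5  36.7]
ring 73 (array([445.7,  -7.4]), array([37. , 36.4]), 0.225) [445.5  -6.9  14.5]
small 149 (array([451.8, 131.3]), array([102.6,  13.5]), 0.36) [447.1 129.7  13.8]
large 294 (array([599.6, 324.5]), array([ 17.1, 103.6]), -0.317) [593.5 326.8  16.6]
small axis yaw 0.353 ends along -47.2 55.4 tail+40 [441.1 127.5] head-63/66 [440.8 127.4]
large axis yaw -0.301 ends along -46.5 57.1 tail+40 [588.5 328.4] head-63/66 [586.1 329.1]
caddy rim (array([649.3,  53.1]), array([307.9, 102.8]), 1.512) teeth (array([654.8,  54.3]), array([91.9, 57.4]), 1.505)
dish 782 ((649.199951171875, -41.93358612060547), 58.0202751159668) 11.107427559095676
tray 810 (array([639.8, 150.3]), array([114.6,  65.3]), 1.542)
tall nearest x 680.0
```

Request:
jog_arm --targets '[{"roll": -0.125, "jaw": 1}, {"roll": -0.125}, {"x": 0.04, "y": -0.0295, "z": 0.008}, {"x": 0.04, "y": -0.0295, "z": 0.008}, {"x": 0.04, "y": -0.0295, "z": 0.008}]' --force 30

```text
invalid input
```

Request:
jog_arm --targets '[{"jaw": 1, "x": 0, "y": 0, "z": 0, "roll": -0.125}, {"jaw": 1, "x": 0, "y": 0, "z": 0, "roll": -0.125}, {"jaw": 1, "x": 0.04, "y": -0.0295, "z": 0.008, "roll": 0}, {"jaw": 1, "x": 0.04, "y": -0.0295, "z": 0.008, "roll": 0}, {"jaw": 1, "x": 0.04, "y": -0.0295, "z": 0.008, "roll": 0}]' --force 30

```text
clock: 0.72
position: [254.5, -332.9, 228.2]
eef_rot: [-3.141, -0.0, 0.673]
ft_force: [1.0, -0.6, 0.4]
opening: 0.999
```

Request:
jog_arm --targets '[{"jaw": 1, "x": 0.04, "y": -0.0295, "z": 0.008, "roll": 0}, {"jaw": 1, "x": 0.04, "y": -0.0295, "z": 0.008, "roll": 0}, {"jaw": 1, "x": 0.04, "y": -0.0295, "z": 0.008, "roll": 0}, {"jaw": 1, "x": 0.04, "y": -0.0295, "z": 0.008, "roll": 0}, {"jaw": 1, "x": 0.04, "y": -0.0295, "z": 0.008, "roll": 0}]'

```text
clock: 1.35
position: [318.7, -92.9, 188.5]
eef_rot: [3.141, -0.0, 0.673]
ft_force: [1.0, -0.6, -0.0]
opening: 1.001
```

Request:
jog_arm --targets '[{"jaw": 1, "x": 0.04, "y": -0.0295, "z": 0.008, "roll": 0}, {"jaw": 1, "x": 0.04, "y": -0.0295, "z": 0.008, "roll": 0}, {"jaw": 1, "x": 0.04, "y": -0.0295, "z": 0.008, "roll": 0}, {"jaw": 1, "x": 0.04, "y": -0.0295, "z": 0.008, "roll": 0}, {"jaw": 1, "x": 0.04, "y": -0.0295, "z": 0.008, "roll": 0}]'

```text
clock: 1.98
position: [383.0, 147.4, 148.4]
eef_rot: [3.141, 0.0, 0.674]
ft_force: [0.7, -0.6, 0.3]
opening: 1.0
```

Request:
jog_arm --targets '[{"jaw": 1, "x": 0.0403, "y": -0.0297, "z": 0.015, "roll": 0}, {"jaw": 1, "x": 0.0403, "y": -0.0297, "z": 0.015, "roll": 0}, {"jaw": 1, "x": 0, "y": 0, "z": 0.02, "roll": 0}, {"jaw": 1, "x": 0, "y": 0, "z": 0, "roll": 0}, {"jaw": 1, "x": 0, "y": 0, "z": 0, "roll": 0}]'

```text
clock: 2.6
position: [409.1, 242.0, 99.4]
eef_rot: [3.141, -0.001, 0.673]
ft_force: [0.4, -0.3, -0.2]
opening: 1.002
```

```bash
python3 - <<'E'
from h import *
c=grab('scene'); s=bot.read_state(); print(s['position'],s['eef_rot'])
im=c['color'][150:330,240:440,::-1]; cv2.imwrite('pics/s1.png',cv2.resize(im,(660,594),interpolation=cv2.INTER_CUBIC))
E
```

```text
[409.24376563 241.97665356  99.5459954 ] [ 3.14115499e+00 -1.07948038e-03  6.72977975e-01]
```

View pics/s1.png

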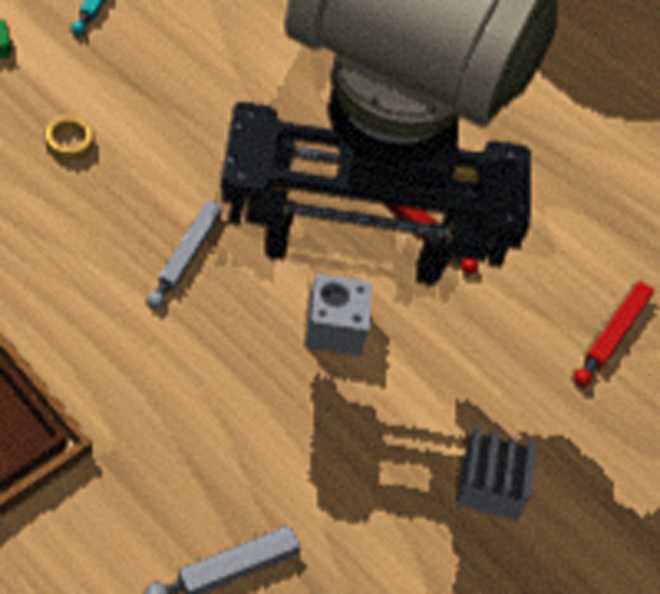

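Request:
jog_arm --targets '[{"jaw": 1, "x": 0.0012, "y": -0.002, "z": 0.035, "roll": 0}, {"jaw": 1, "x": 0, "y": 0, "z": 0.0355, "roll": 0}, {"jaw": 0.35, "x": 0, "y": 0, "z": 0, "roll": 0}, {"jaw": 0.35, "x": 0, "y": 0, "z": 0, "roll": 0}, {"jaw": 0.35, "x": 0, "y": 0, "z": 0, "roll": 0}]' --force 30

```text
clock: 3.28
position: [409.4, 244.8, 29.7]
eef_rot: [3.141, -0.003, 0.674]
ft_force: [0.2, -0.2, 1.5]
opening: 0.681
```

Request:
jog_arm --targets '[{"jaw": 0.3, "x": 0, "y": 0, "z": 0, "roll": 0}, {"jaw": 0.3, "x": 0, "y": 0, "z": 0, "roll": 0}, {"jaw": 0.3, "x": 0, "y": 0, "z": 0, "roll": 0}, {"jaw": 0.3, "x": 0, "y": 0, "z": 0, "roll": 0}, {"jaw": 0.3, "x": 0, "y": 0, "z": 0, "roll": 0}]' --force 30

```text
clock: 3.9
position: [408.8, 244.6, 28.6]
eef_rot: [3.141, -0.001, 0.674]
ft_force: [-1.3, -1.0, 5.9]
opening: 0.453
```

Request:
jog_arm --targets '[{"jaw": 0.3, "x": 0, "y": 0, "z": -0.02, "roll": 0}, {"jaw": 0.3, "x": 0, "y": 0, "z": -0.035, "roll": 0}, {"jaw": 0.3, "x": 0, "y": 0, "z": -0.035, "roll": 0}, {"jaw": 0.3, "x": 0, "y": 0, "z": 0, "roll": 0.15}, {"jaw": 0.3, "x": 0, "y": 0, "z": 0, "roll": 0.15}]'

```text
clock: 4.53
position: [408.2, 244.5, 118.1]
eef_rot: [-3.141, 0.001, 0.369]
ft_force: [0.1, -0.1, -3.4]
opening: 0.449
```

Request:
jog_arm --targets '[{"jaw": 0.3, "x": 0, "y": 0, "z": 0, "roll": 0.15}, {"jaw": 0.3, "x": 0, "y": 0, "z": 0, "roll": 0.15}, {"jaw": 0.3, "x": 0, "y": 0, "z": 0, "roll": 0.134}, {"jaw": 0.3, "x": 0, "y": 0, "z": 0, "roll": 0}, {"jaw": 0.3, "x": 0, "y": 0, "z": 0, "roll": 0}]'

```text
clock: 5.15
position: [408.3, 244.6, 118.0]
eef_rot: [3.141, 0.001, -0.058]
ft_force: [-0.6, 0.4, -3.2]
opening: 0.45
```

Request:
jog_arm --targets '[{"jaw": 0.3, "x": 0.043, "y": 0.0133, "z": 0, "roll": 0}, {"jaw": 0.3, "x": 0.043, "y": 0.0133, "z": 0, "roll": 0}, {"jaw": 0.3, "x": 0.043, "y": 0.0133, "z": 0, "roll": 0}, {"jaw": 0.3, "x": 0.043, "y": 0.0133, "z": 0, "roll": 0}, {"jaw": 0.3, "x": 0.043, "y": 0.0133, "z": 0, "roll": 0}]'

```text
clock: 5.78
position: [620.3, 164.6, 117.8]
eef_rot: [-3.142, 0.001, -0.058]
ft_force: [-0.0, 0.3, -3.3]
opening: 0.448
```

Request:
jog_arm --targets '[{"jaw": 0.3, "x": 0.042, "y": 0.0133, "z": 0, "roll": 0}, {"jaw": 0.3, "x": 0, "y": 0, "z": 0.02, "roll": 0}, {"jaw": 0.3, "x": 0, "y": 0, "z": 0.02, "roll": 0}, {"jaw": 0.3, "x": 0, "y": 0, "z": 0, "roll": 0}, {"jaw": 0.3, "x": 0, "y": 0, "z": 0, "roll": 0}]'

```text
clock: 6.4
position: [660.4, 149.8, 79.0]
eef_rot: [-3.142, -0.001, -0.059]
ft_force: [0.1, -0.1, -3.1]
opening: 0.45
```

```bash
python3 - <<'E'
from h import *
c=grab('scene'); s=bot.read_state(); print(s['position'],s['eef_rot'])
im=c['color'][150:330,140:340,::-1]; cv2.imwrite('pics/s2.png',cv2.resize(im,(660,594),interpolation=cv2.INTER_CUBIC))
E
```

```text
[660.55518731 149.78352546  79.29994076] [-3.14143121e+00 -1.53801027e-03 -5.94602491e-02]
```

View pics/s2.png

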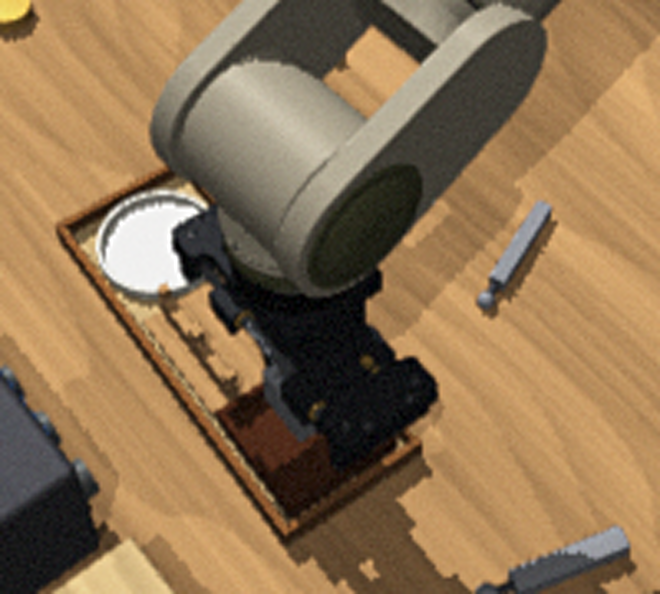

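Request:
jog_arm --targets '[{"jaw": 0.3, "x": 0, "y": 0, "z": 0.02, "roll": 0}, {"jaw": 0.3, "x": 0, "y": 0, "z": 0.014, "roll": 0}, {"jaw": 0.3, "x": 0, "y": 0, "z": 0.003, "roll": 0}, {"jaw": 0.3, "x": 0, "y": 0, "z": 0.001, "roll": 0}, {"jaw": 0.3, "x": 0, "y": 0, "z": 0.001, "roll": 0}]'

```text
clock: 7.08
position: [660.6, 149.5, 39.7]
eef_rot: [-3.141, -0.001, -0.06]
ft_force: [-2.7, -0.1, 2.3]
opening: 0.451
```

Request:
jog_arm --targets '[{"jaw": 0.56, "x": 0, "y": 0, "z": 0, "roll": 0}, {"jaw": 0.56, "x": 0, "y": 0, "z": 0, "roll": 0}, {"jaw": 0.56, "x": 0, "y": 0, "z": -0.02, "roll": 0}, {"jaw": 0.56, "x": 0, "y": 0, "z": -0.04, "roll": 0}, {"jaw": 0.56, "x": 0, "y": 0, "z": -0.04, "roll": 0}]'

```text
clock: 7.7
position: [660.5, 149.5, 142.1]
eef_rot: [-3.141, -0.002, -0.06]
ft_force: [-0.2, 0.6, -1.0]
opening: 0.561
```

Request:
jog_arm --targets '[{"jaw": 0.7, "x": -0.0343, "y": 0.0282, "z": 0, "roll": 0}, {"jaw": 0.7, "x": -0.0343, "y": 0.0282, "z": 0, "roll": 0}, {"jaw": 0.7, "x": -0.0343, "y": 0.0282, "z": 0, "roll": 0}, {"jaw": 0.7, "x": -0.0343, "y": 0.0282, "z": 0, "roll": 0}, {"jaw": 0.7, "x": -0.0343, "y": 0.0282, "z": 0.02, "roll": 0}]'

```text
clock: 8.32
position: [480.6, 18.1, 121.4]
eef_rot: [3.141, -0.005, -0.06]
ft_force: [0.7, 0.3, 0.1]
opening: 0.701
```

Request:
jog_arm --targets '[{"jaw": 0.7, "x": -0.0343, "y": 0.0282, "z": 0.02, "roll": 0}, {"jaw": 0.7, "x": 0, "y": 0, "z": 0.03, "roll": 0}, {"jaw": 0.7, "x": 0, "y": 0, "z": 0, "roll": 0}, {"jaw": 0.7, "x": 0, "y": 0, "z": 0, "roll": 0}, {"jaw": 0.7, "x": 0, "y": 0, "z": 0, "roll": 0}]'

```text
clock: 8.95
position: [445.5, -7.0, 70.4]
eef_rot: [3.141, -0.002, -0.06]
ft_force: [-0.2, -0.5, 0.3]
opening: 0.7
```

```bash
python3 - <<'E'
from h import *
c=grab('scene'); s=bot.read_state(); print(s['position'],s['eef_rot'])
im=c['color'][130:310,160:360,::-1]; cv2.imwrite('pics/s3.png',cv2.resize(im,(660,594),interpolation=cv2.INTER_CUBIC))
E
```

```text
[445.32297644  -6.93076623  70.13976319] [ 3.14122861e+00 -1.71636389e-03 -5.96209417e-02]
```

View pics/s3.png

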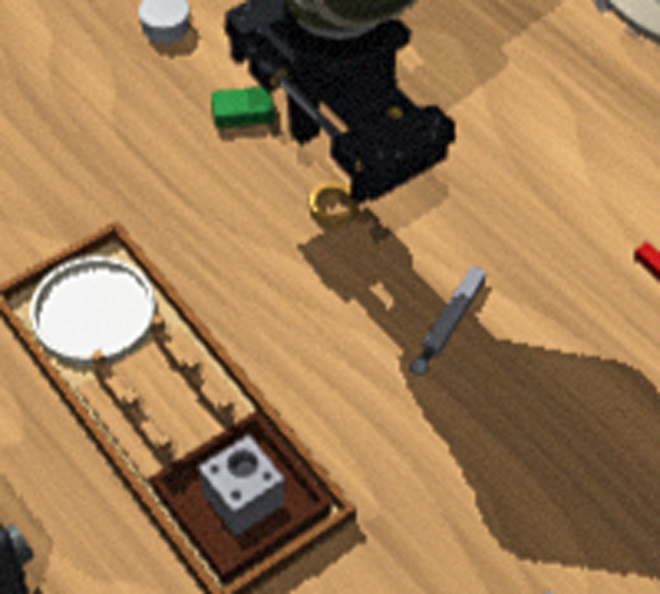

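Request:
jog_arm --targets '[{"jaw": 0.7, "x": 0, "y": 0, "z": 0.035, "roll": 0}, {"jaw": 0.7, "x": 0, "y": 0, "z": 0.018, "roll": 0}, {"jaw": 0.3, "x": 0, "y": 0, "z": 0, "roll": 0}, {"jaw": 0.3, "x": 0, "y": 0, "z": 0, "roll": 0}, {"jaw": 0.3, "x": 0, "y": 0, "z": 0, "roll": 0}]' --force 15

```text
clock: 9.62
position: [445.0, -7.0, 16.7]
eef_rot: [3.141, -0.001, -0.06]
ft_force: [-0.6, 0.1, 1.2]
opening: 0.42
```

Request:
jog_arm --targets '[{"jaw": 0.3, "x": 0, "y": 0, "z": 0, "roll": 0}, {"jaw": 0.3, "x": 0, "y": 0, "z": 0, "roll": 0}, {"jaw": 0.3, "x": 0, "y": 0, "z": 0, "roll": 0}, {"jaw": 0.3, "x": 0, "y": 0, "z": 0, "roll": 0}, {"jaw": 0.3, "x": 0, "y": 0, "z": -0.02, "roll": 0}]'

```text
clock: 10.25
position: [443.9, -6.8, 35.7]
eef_rot: [-3.141, 0.003, -0.06]
ft_force: [-0.5, -0.1, -1.1]
opening: 0.421
```

Request:
jog_arm --targets '[{"jaw": 0.3, "x": 0, "y": 0, "z": -0.03, "roll": 0}, {"jaw": 0.3, "x": 0, "y": 0, "z": -0.03, "roll": 0}, {"jaw": 0.3, "x": 0.0413, "y": 0.0046, "z": 0, "roll": 0}, {"jaw": 0.3, "x": 0.0413, "y": 0.0046, "z": 0, "roll": 0}, {"jaw": 0.3, "x": 0.0413, "y": 0.0046, "z": 0, "roll": 0}]'

```text
clock: 10.88
position: [568.6, -28.4, 96.1]
eef_rot: [-3.142, 0.0, -0.06]
ft_force: [-0.1, 0.0, -0.3]
opening: 0.427
```

Request:
jog_arm --targets '[{"jaw": 0.3, "x": 0.0413, "y": 0.0046, "z": 0, "roll": 0}, {"jaw": 0.3, "x": 0.0413, "y": 0.0046, "z": 0, "roll": 0}, {"jaw": 0.3, "x": 0, "y": 0, "z": 0.03, "roll": 0}, {"jaw": 0.3, "x": 0, "y": 0, "z": 0, "roll": 0}, {"jaw": 0.3, "x": 0, "y": 0, "z": 0, "roll": 0}]'

```text
clock: 11.5
position: [649.4, -42.4, 67.1]
eef_rot: [3.141, -0.001, -0.06]
ft_force: [0.1, 0.2, 0.6]
opening: 0.419
```

```bash
python3 - <<'E'
from h import *
c=grab('scene'); s=bot.read_state(); print(s['position'],s['eef_rot'])
im=c['color'][130:310,100:300,::-1]; cv2.imwrite('pics/s4.png',cv2.resize(im,(660,594),interpolation=cv2.INTER_CUBIC))
E
```

```text
[649.64719965 -42.42432462  67.51935906] [ 3.14134821e+00 -1.42547885e-03 -6.01658468e-02]
```

View pics/s4.png

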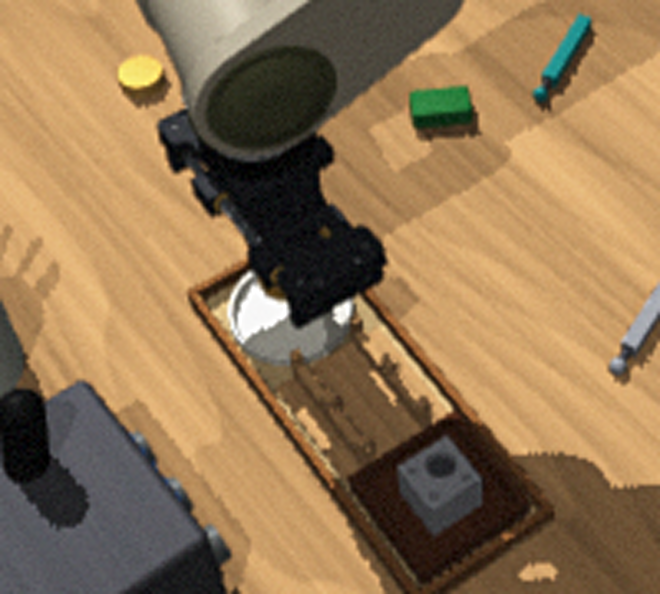

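Request:
jog_arm --targets '[{"jaw": 0.3, "x": 0, "y": 0, "z": 0.025, "roll": 0}, {"jaw": 0.3, "x": 0, "y": 0, "z": 0.012, "roll": 0}, {"jaw": 0.3, "x": 0, "y": 0, "z": 0.003, "roll": 0}, {"jaw": 0.3, "x": 0, "y": 0, "z": 0.001, "roll": 0}, {"jaw": 0.3, "x": 0, "y": 0, "z": 0, "roll": 0}]'

```text
clock: 12.18
position: [649.9, -42.4, 26.8]
eef_rot: [3.141, -0.001, -0.06]
ft_force: [-1.9, 0.6, 6.9]
opening: 0.421
```

Request:
jog_arm --targets '[{"jaw": 0.49, "x": 0, "y": 0, "z": 0, "roll": 0}, {"jaw": 0.49, "x": 0, "y": 0, "z": 0, "roll": 0}, {"jaw": 0.49, "x": 0, "y": 0, "z": -0.02, "roll": 0}, {"jaw": 0.49, "x": 0, "y": 0, "z": -0.04, "roll": 0}, {"jaw": 0.49, "x": 0, "y": 0, "z": -0.04, "roll": 0}]'

```text
clock: 12.8
position: [649.6, -42.4, 127.8]
eef_rot: [3.141, -0.001, -0.06]
ft_force: [0.7, 0.1, 0.1]
opening: 0.496
```

Request:
jog_arm --targets '[{"jaw": 0.6, "x": 0, "y": 0, "z": 0, "roll": 0.124}, {"jaw": 0.6, "x": 0, "y": 0, "z": 0, "roll": 0.124}, {"jaw": 0.6, "x": -0.0214, "y": -0.0418, "z": 0, "roll": 0}, {"jaw": 0.6, "x": -0.0214, "y": -0.0418, "z": 0, "roll": 0}, {"jaw": 0.6, "x": -0.0214, "y": -0.0418, "z": 0, "roll": 0}]'

```text
clock: 13.42
position: [626.2, 97.9, 126.8]
eef_rot: [-3.141, -0.002, -0.308]
ft_force: [0.3, 0.2, 0.6]
opening: 0.597
```

Request:
jog_arm --targets '[{"jaw": 0.6, "x": -0.0214, "y": -0.0418, "z": 0, "roll": 0}, {"jaw": 0.6, "x": -0.0214, "y": -0.0418, "z": 0, "roll": 0}, {"jaw": 0.6, "x": -0.0214, "y": -0.0418, "z": 0, "roll": 0}, {"jaw": 0.6, "x": -0.0214, "y": -0.0418, "z": 0.01, "roll": 0}, {"jaw": 0.6, "x": -0.0214, "y": -0.0418, "z": 0.02, "roll": 0}]'

```text
clock: 14.05
position: [588.1, 329.9, 97.4]
eef_rot: [-3.139, -0.003, -0.308]
ft_force: [-0.0, 0.7, 0.9]
opening: 0.601
```

Request:
jog_arm --targets '[{"jaw": 0.6, "x": 0, "y": 0, "z": 0.03, "roll": 0}, {"jaw": 0.6, "x": 0, "y": 0, "z": 0, "roll": 0}, {"jaw": 0.6, "x": 0, "y": 0, "z": 0, "roll": 0}, {"jaw": 0.6, "x": 0, "y": 0, "z": 0, "roll": 0}, {"jaw": 0.6, "x": 0, "y": 0, "z": 0, "roll": 0}]'

```text
clock: 14.68
position: [588.2, 327.9, 66.3]
eef_rot: [-3.141, -0.001, -0.309]
ft_force: [-1.0, -0.6, -0.0]
opening: 0.6
```

```bash
python3 - <<'E'
from h import *
c=grab('scene'); s=bot.read_state(); print(s['position'],s['eef_rot'])
im=c['color'][170:350,160:360,::-1]; cv2.imwrite('pics/s5.png',cv2.resize(im,(660,594),interpolation=cv2.INTER_CUBIC))
E
```

```text
[588.05279491 327.99420526  65.95957168] [-3.14103184e+00 -7.40439911e-04 -3.08586803e-01]
```

View pics/s5.png

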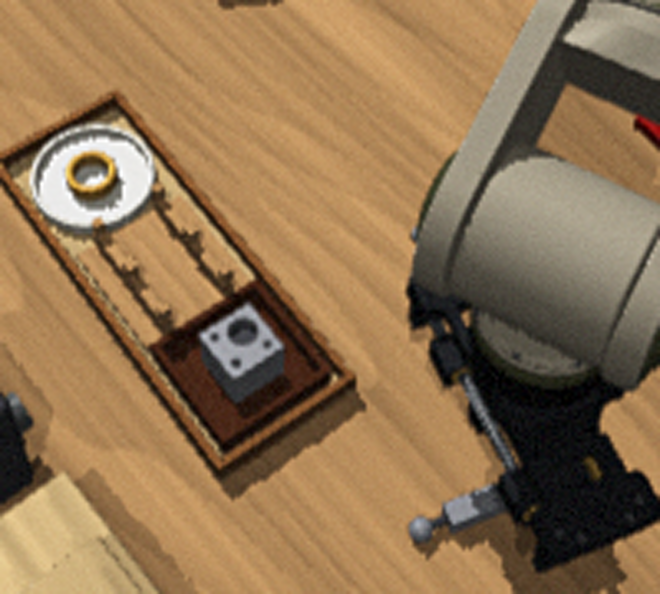

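Request:
jog_arm --targets '[{"jaw": 0.6, "x": 0, "y": 0, "z": 0.035, "roll": 0}, {"jaw": 0.6, "x": 0, "y": 0, "z": 0.0148, "roll": 0}, {"jaw": 0.05, "x": 0, "y": 0, "z": 0, "roll": 0}, {"jaw": 0.05, "x": 0, "y": 0, "z": 0, "roll": 0}, {"jaw": 0.05, "x": 0, "y": 0, "z": 0, "roll": 0}]' --force 35

```text
clock: 15.35
position: [587.8, 328.2, 15.6]
eef_rot: [-3.141, -0.0, -0.308]
ft_force: [0.5, -0.8, -0.3]
opening: 0.283
```

Request:
jog_arm --targets '[{"jaw": 0.05, "x": 0, "y": 0, "z": 0, "roll": 0}, {"jaw": 0.05, "x": 0, "y": 0, "z": 0, "roll": 0}, {"jaw": 0.05, "x": 0, "y": 0, "z": 0, "roll": 0}, {"jaw": 0.05, "x": 0, "y": 0, "z": 0, "roll": 0}, {"jaw": 0.05, "x": 0, "y": 0, "z": 0, "roll": 0}]'

```text
clock: 15.98
position: [587.8, 328.2, 15.5]
eef_rot: [3.142, -0.0, -0.308]
ft_force: [-0.7, -0.8, 1.4]
opening: 0.175
```

```bash
python3 - <<'E'
from h import *
c=grab('scene'); P=pts(c); X,Y,Z=P[...,0],P[...,1],P[...,2]
m=(abs(X-654)<60)&(abs(Y-54)<47)&(Z>35)&(Z<50); q=P[m]; print(m.sum(),rect(q),q[:,2].max())
m=(abs(X-654)<80)&(abs(Y-54)<190)&(Z>16)&(Z<24); print(rect(P[m]))
print(bot.read_state()['position'],bot.read_state()['opening'])
E
```

```text
101 (array([654.9,  53.9]), array([91.7, 58.3]), 1.51) 46.810627553527546
(array([654.6,  53.2]), array([305.6, 113.7]), 1.508)
[587.7850159  328.14845126  15.51259126] 0.1790787529335816
```

Request:
jog_arm --targets '[{"jaw": 0.05, "x": 0, "y": 0, "z": -0.02, "roll": 0}, {"jaw": 0.05, "x": 0, "y": 0, "z": -0.04, "roll": 0}, {"jaw": 0.05, "x": 0, "y": 0, "z": -0.04, "roll": 0}, {"jaw": 0.05, "x": 0, "y": 0, "z": 0, "roll": -0.123}, {"jaw": 0.05, "x": 0, "y": 0, "z": 0, "roll": -0.123}]'

```text
clock: 16.65
position: [587.9, 328.3, 117.2]
eef_rot: [-3.141, -0.002, -0.058]
ft_force: [-0.5, -0.3, -1.8]
opening: 0.181
```

Request:
jog_arm --targets '[{"jaw": 0.05, "x": 0.014, "y": 0.0413, "z": 0, "roll": 0}, {"jaw": 0.05, "x": 0.014, "y": 0.0413, "z": 0, "roll": 0}, {"jaw": 0.05, "x": 0.014, "y": 0.0413, "z": 0, "roll": 0}, {"jaw": 0.05, "x": 0.014, "y": 0.0413, "z": 0, "roll": 0}, {"jaw": 0.05, "x": 0.014, "y": 0.0413, "z": 0, "roll": 0}]'

```text
clock: 17.27
position: [645.1, 116.4, 116.7]
eef_rot: [-3.141, -0.001, -0.062]
ft_force: [1.3, 0.3, -1.2]
opening: 0.178
```

Request:
jog_arm --targets '[{"jaw": 0.05, "x": 0.014, "y": 0.0413, "z": 0, "roll": 0}, {"jaw": 0.05, "x": 0, "y": 0, "z": 0.03, "roll": 0}, {"jaw": 0.05, "x": 0, "y": 0, "z": 0.02, "roll": 0}, {"jaw": 0.05, "x": 0, "y": 0, "z": 0, "roll": 0}, {"jaw": 0.05, "x": 0, "y": 0, "z": 0, "roll": 0}]'

```text
clock: 17.9
position: [656.6, 76.2, 66.6]
eef_rot: [-3.142, -0.002, -0.061]
ft_force: [0.1, -0.4, -0.1]
opening: 0.179
```

```bash
python3 - <<'E'
from h import *
c=grab('scene'); s=bot.read_state(); print(s['position'],s['eef_rot'],s['opening'])
im=c['color'][170:350,120:320,::-1]; cv2.imwrite('pics/s6.png',cv2.resize(im,(660,594),interpolation=cv2.INTER_CUBIC))
E
```

```text
[656.70236215  76.09559267  66.76243203] [ 3.14157062e+00 -1.99939145e-03 -6.14554891e-02] 0.17864756256837114
```

View pics/s6.png

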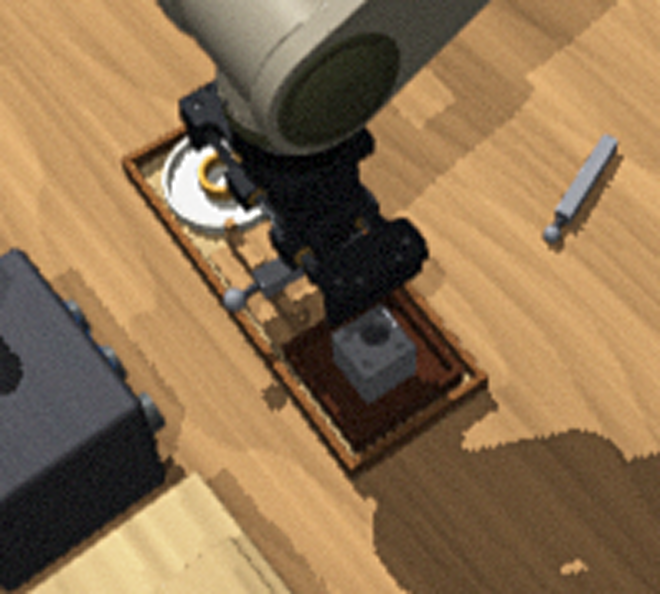

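Request:
jog_arm --targets '[{"jaw": 0.05, "x": 0, "y": 0, "z": 0.015, "roll": 0}, {"jaw": 0.05, "x": 0, "y": 0, "z": 0.005, "roll": 0}, {"jaw": 0.05, "x": 0, "y": 0, "z": 0.002, "roll": 0}, {"jaw": 0.05, "x": 0, "y": 0, "z": 0.0012, "roll": 0}, {"jaw": 0.05, "x": 0, "y": 0, "z": 0, "roll": 0}]'

```text
clock: 18.58
position: [656.3, 75.7, 43.5]
eef_rot: [3.142, -0.001, -0.062]
ft_force: [-5.1, -0.5, 7.0]
opening: 0.177
```

Request:
jog_arm --targets '[{"jaw": 0.28, "x": 0, "y": 0, "z": 0, "roll": 0}, {"jaw": 0.28, "x": 0, "y": 0, "z": 0, "roll": 0}, {"jaw": 0.28, "x": 0, "y": 0, "z": -0.015, "roll": 0}, {"jaw": 0.28, "x": 0, "y": 0, "z": -0.04, "roll": 0}, {"jaw": 0.28, "x": 0, "y": 0, "z": -0.04, "roll": 0}]'

```text
clock: 19.2
position: [656.2, 75.6, 139.3]
eef_rot: [-3.142, -0.001, -0.062]
ft_force: [0.1, 0.4, 0.3]
opening: 0.279
```

Request:
jog_arm --targets '[{"jaw": 0.6, "x": 0, "y": 0, "z": 0, "roll": -0.136}, {"jaw": 0.6, "x": 0, "y": 0, "z": 0, "roll": -0.136}, {"jaw": 0.6, "x": 0, "y": 0, "z": 0, "roll": -0.135}, {"jaw": 0.6, "x": -0.037, "y": -0.0243, "z": 0, "roll": 0}, {"jaw": 0.6, "x": -0.037, "y": -0.0243, "z": 0, "roll": 0}]'

```text
clock: 19.82
position: [569.1, 96.5, 138.0]
eef_rot: [3.141, -0.001, 0.345]
ft_force: [0.3, 0.9, -0.2]
opening: 0.596
```

Request:
jog_arm --targets '[{"jaw": 0.6, "x": -0.037, "y": -0.0243, "z": 0, "roll": 0}, {"jaw": 0.6, "x": -0.037, "y": -0.0243, "z": 0.02, "roll": 0}, {"jaw": 0.6, "x": -0.037, "y": -0.0243, "z": 0.025, "roll": 0}, {"jaw": 0.6, "x": 0, "y": 0, "z": 0.03, "roll": 0}, {"jaw": 0.6, "x": 0, "y": 0, "z": 0, "roll": 0}]'

```text
clock: 20.45
position: [440.6, 127.5, 62.0]
eef_rot: [-3.141, 0.002, 0.345]
ft_force: [0.4, -0.3, -0.2]
opening: 0.601
```

```bash
python3 - <<'E'
from h import *
c=grab('scene'); s=bot.read_state(); print(s['position'],s['eef_rot'],s['opening'])
im=c['color'][140:320,160:360,::-1]; cv2.imwrite('pics/s7.png',cv2.resize(im,(660,594),interpolation=cv2.INTER_CUBIC))
E
```

```text
[441.53149876 127.39966727  63.00378172] [ 3.14144647e+00 -4.23999557e-04  3.44746863e-01] 0.5975095850421086
```

View pics/s7.png

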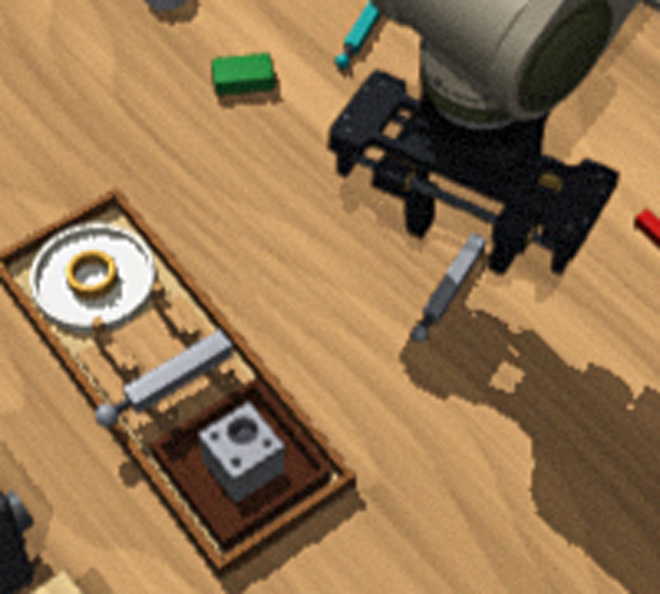

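Request:
jog_arm --targets '[{"jaw": 0.6, "x": 0, "y": 0, "z": 0.032, "roll": 0}, {"jaw": 0.6, "x": 0, "y": 0, "z": 0.0155, "roll": 0}, {"jaw": 0.03, "x": 0, "y": 0, "z": 0, "roll": 0}, {"jaw": 0.03, "x": 0, "y": 0, "z": 0, "roll": 0}, {"jaw": 0.03, "x": 0, "y": 0, "z": 0, "roll": 0}]' --force 35

```text
clock: 21.12
position: [441.6, 127.4, 15.5]
eef_rot: [3.141, -0.001, 0.345]
ft_force: [-0.2, 0.9, -0.6]
opening: 0.285
```

Request:
jog_arm --targets '[{"jaw": 0.03, "x": 0, "y": 0, "z": 0, "roll": 0}, {"jaw": 0.03, "x": 0, "y": 0, "z": 0, "roll": 0}, {"jaw": 0.03, "x": 0, "y": 0, "z": 0, "roll": 0}, {"jaw": 0.03, "x": 0, "y": 0, "z": 0, "roll": 0}, {"jaw": 0.03, "x": 0, "y": 0, "z": 0, "roll": 0}]'

```text
clock: 21.75
position: [441.2, 127.4, 15.0]
eef_rot: [3.141, -0.0, 0.345]
ft_force: [-0.5, -1.1, 5.4]
opening: 0.143
```

Request:
jog_arm --targets '[{"jaw": 0.03, "x": 0, "y": 0, "z": -0.02, "roll": 0}, {"jaw": 0.03, "x": 0, "y": 0, "z": -0.045, "roll": 0}, {"jaw": 0.03, "x": 0, "y": 0, "z": -0.045, "roll": 0}, {"jaw": 0.03, "x": 0, "y": 0, "z": 0, "roll": 0.136}, {"jaw": 0.03, "x": 0, "y": 0, "z": 0, "roll": 0.136}]'

```text
clock: 22.38
position: [440.9, 127.5, 125.0]
eef_rot: [-3.142, -0.0, 0.068]
ft_force: [0.1, 0.4, -1.2]
opening: 0.146
```

Request:
jog_arm --targets '[{"jaw": 0.03, "x": 0, "y": 0, "z": 0, "roll": 0.135}, {"jaw": 0.03, "x": 0.0435, "y": 0.0164, "z": 0, "roll": 0}, {"jaw": 0.03, "x": 0.0435, "y": 0.0164, "z": 0, "roll": 0}, {"jaw": 0.03, "x": 0.0435, "y": 0.0164, "z": 0, "roll": 0}, {"jaw": 0.03, "x": 0.0435, "y": 0.0164, "z": 0, "roll": 0}]'

```text
clock: 23.0
position: [611.6, 50.5, 124.2]
eef_rot: [-3.141, 0.001, -0.062]
ft_force: [-0.6, -0.4, -0.6]
opening: 0.142
```

Request:
jog_arm --targets '[{"jaw": 0.03, "x": 0.0435, "y": 0.0164, "z": 0, "roll": 0}, {"jaw": 0.03, "x": 0, "y": 0, "z": 0.03, "roll": 0}, {"jaw": 0.03, "x": 0, "y": 0, "z": 0.02, "roll": 0}, {"jaw": 0.03, "x": 0, "y": 0, "z": 0, "roll": 0}, {"jaw": 0.03, "x": 0, "y": 0, "z": 0, "roll": 0}]'

```text
clock: 23.62
position: [653.2, 32.3, 75.8]
eef_rot: [3.141, -0.001, -0.062]
ft_force: [0.9, -0.6, -1.1]
opening: 0.144
```

```bash
python3 - <<'E'
from h import *
c=grab('scene'); s=bot.read_state(); print(s['position'],s['eef_rot'],s['opening'])
im=c['color'][140:320,120:320,::-1]; cv2.imwrite('pics/s8.png',cv2.resize(im,(660,594),interpolation=cv2.INTER_CUBIC))
E
```

```text
[653.36151561  32.24543643  76.04254665] [ 3.14144276e+00 -1.90254861e-03 -6.18214833e-02] 0.145916998652964
```

View pics/s8.png

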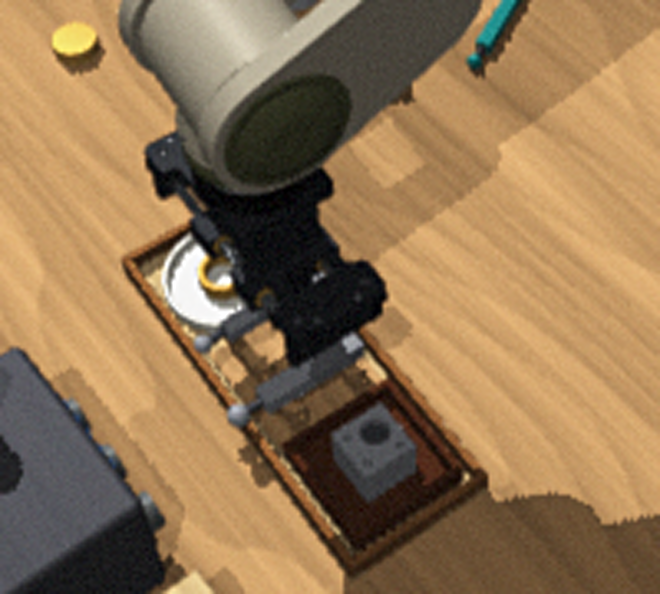

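Request:
jog_arm --targets '[{"jaw": 0.03, "x": 0, "y": 0.0015, "z": 0.015, "roll": 0}, {"jaw": 0.03, "x": 0, "y": 0, "z": 0.012, "roll": 0}, {"jaw": 0.03, "x": 0, "y": 0, "z": 0.004, "roll": 0}, {"jaw": 0.03, "x": 0, "y": 0, "z": 0.0015, "roll": 0}, {"jaw": 0.03, "x": 0, "y": 0, "z": 0.0005, "roll": 0}]'

```text
clock: 24.3
position: [652.9, 30.6, 43.0]
eef_rot: [3.141, 0.0, -0.062]
ft_force: [-7.4, 0.1, 12.8]
opening: 0.137
```

Request:
jog_arm --targets '[{"jaw": 0.24, "x": 0, "y": 0, "z": 0, "roll": 0}, {"jaw": 0.24, "x": 0, "y": 0, "z": 0, "roll": 0}, {"jaw": 0.24, "x": 0, "y": 0, "z": -0.015, "roll": 0}, {"jaw": 0.24, "x": 0, "y": 0, "z": -0.04, "roll": 0}, {"jaw": 0.24, "x": 0, "y": 0, "z": -0.05, "roll": 0}]'

```text
clock: 24.92
position: [652.6, 30.6, 148.2]
eef_rot: [-3.142, 0.001, -0.062]
ft_force: [-0.2, -0.8, -0.2]
opening: 0.244
```

Request:
jog_arm --targets '[{"jaw": 0.24, "x": -0.05, "y": 0, "z": -0.01, "roll": 0}, {"jaw": 0.24, "x": -0.05, "y": 0, "z": -0.01, "roll": 0}, {"jaw": 0.24, "x": -0.05, "y": 0, "z": 0, "roll": 0}, {"jaw": 0.24, "x": -0.05, "y": 0, "z": 0, "roll": 0}, {"jaw": 0.24, "x": -0.05, "y": 0, "z": 0, "roll": 0}]'

```text
clock: 25.55
position: [402.0, 46.2, 167.6]
eef_rot: [3.141, -0.002, -0.062]
ft_force: [0.3, 0.4, 0.2]
opening: 0.241
```

```bash
python3 - <<'E'
from h import *
c=grab('scene'); s=bot.read_state(); print(s['position'],s['clock'])
cv2.imwrite('pics/s9.png',cv2.resize(c['color'][160:340,130:330,::-1],(660,594),interpolation=cv2.INTER_CUBIC))
P=pts(c); X,Y,Z=P[...,0],P[...,1],P[...,2]
for y,z in((76,44),(31,41)):
    q=P[(abs(Y-y)<13)&(abs(X-650)<75)&(abs(Z-z)<7)]; print(rect(q),np.polyfit(q[:,0]-650,q[:,2],1))
E
```

```text
[396.3587416   47.36123916 166.35975324] 25.6
(array([669.7,  76.5]), array([ 20.1, 106.1]), -0.065) [-2.44755321e-02  4.39527979e+01]
(array([663.9,  30.8]), array([ 16.5, 101.9]), -0.074) [-1.42607230e-02  4.06445358e+01]
```

View pics/s9.png

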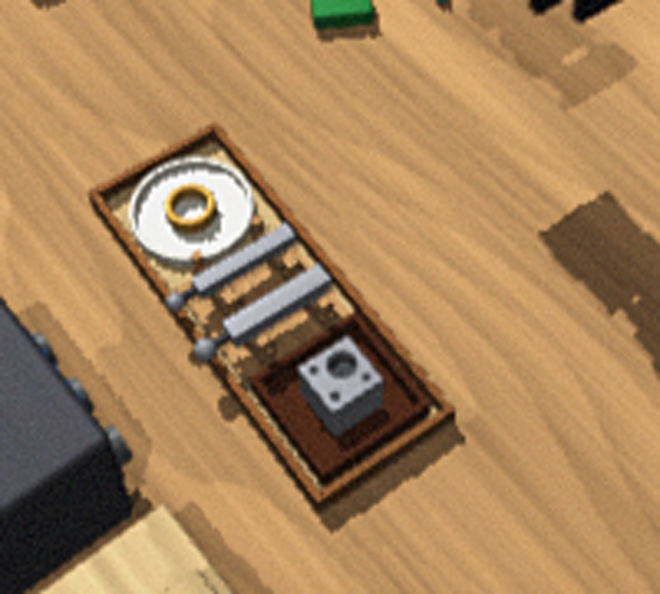

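```bash
python3 -c "
from plant import close_job,bot
print(bot.read_state()['joint_vel'].round(3)); print(close_job())"
```

```text
[-0.002  0.098 -0.131 -0.002  0.032  0.017]
the job is handed in; nothing more can be done
None
```

The doming set is in the caddy and I handed the job in at about 25.6 s of robot time.

I placed the parts in the order you gave:
1. **Doming block:** it sits flat in the square tray with its hollows up.
2. **Brass ring:** it lies flat in the round dish.
3. **Large ball punch:** it bridges both rails in the +y notch.
4. **Small ball punch:** it bridges both rails in the −y notch.

**Last checks:** a final picture and depth fit showed all four parts in place. Both punches lie level, within about 1.5°. The top of the large punch is at about 44 mm and the small one at about 41 mm, which is what resting on the notch floors should give. They line up with the rest's axis, and the shank middles are within about 3 mm of x = 0.

The highest wrist force I read at the end of a move was about 15 N. The arm was clear of everything at hand-in, though it was still settling slowly (up to 0.13 rad/s).

I never touched the grooved block, flat punch, solid disc or the red and turquoise look-alikes. The last picture covered only the caddy, so I did not re-measure where they lie. No check failed or disagreed.

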